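# Stow the thermometer and the logger in the foam drawer

### The arm

A 6-joint arm with a two-finger parallel gripper is mounted at the origin on the work surface. World frame = base frame: x ahead of the robot, y to its left, z up, the work surface at z = 0. Lengths are in m, angles in rad, forces in N, time in s.
With the tool pointing down it reaches from about 0.35 to 0.775 m from the base axis. Payload 5.5 kg.
Tool frame: the origin (TCP) lies midway between the tips of the shut fingers; the grasp point (between the pads) lies 19 mm behind it; z points along the fingers, y is the direction in which the jaws open and shut (so a half turn about z gives the same grasp; the last joint's range is limited). The gripper opens to 85 mm and grips with 20 to 120 N. Pads are 22 mm wide; open, the fingers measure 114 mm over their backs; the gripper's body (76 mm by 85 mm) begins 54 mm behind the grasp point. The pads swing forward as they close: fully open they stand 13 mm farther back than shut.
Start: joints at [1.08, 0.313, 0.046, 1.304, 0, 1.431], TCP at [0.198, 0.54, 0.231] pointing down, gripper open.
Joint ranges: [-2.76, 2.76], [-0.86, 1.69], [-1.03, 1.26], [-2.2, 2.34], [-1.47, 1.5], [-3.14, 3.14]. Speed limits (rad/s): [2.57, 2.57, 3.14, 3.14, 3.14, 3.14].

### API

Orientations are given as a unit quaternion [w, x, y, z].
In Python, from workcell import env, vision, order gives the robot as it stands.
- The arm moves only by the shell command python3 -m jog 'ROWS' [FORCE]. ROWS is JSON, a list of rows, each an object with "twist": the turn, a rotation vector about the tool's x, y, z in degrees, a list of three; "offset": the shift along the tool's x, y, z in mm, a list of three; "jaw": the closure, from -1 (fully open) to 1 (shut). A call has 1 to 12 rows; each row is the pose to reach, as a shift and turn from the pose measured when the call began, along the tool's axes at that moment; what a row does not reach only later rows make up. A row lasts 1/10 s, in which the tool goes at most 50 mm and 8.59 degrees, less where a joint would pass 70% of its speed; a pose out of reach is approached as far as the arm can. A call with a gripper value outside its range is refused whole. The fingers move at their own pace and stop on an object; FORCE is the grip in N (left out, the last holds). Time passes only in rows, so rows that repeat a pose let the fingers close. It gives the time, the measured TCP pose, the force and the opening at its end, in the units of the state.
- env.get_state(): the state, without advancing time (a new reading comes with each control period).
- vision.read_camera(name): name is "scene" or "side" or "wrist"; returns the picture (400x640x3 uint8, red, green, blue); there is no depth.
- vision.camera_params(name): a dict with "mtx" (3x3 intrinsics, pixels), "R" (3x3) and "t" (3): a world point X has camera coordinates R X + t. Camera axes: x right, y down, z forward; pixel columns grow to the right and rows downward; lengths in m; the calibration is good to about 2 mm. A picture is of the moment at which its call begins: read the wrist's pose just before it. camera_params takes no time and is no camera call; for the wrist camera it gives the pose at the moment of the call.
- order.hand_in(): hands the job in, once; it reports no verdict.
The state is a dict: "clock": time; "joint_pos": joint angles; "qvel": joint speeds; "tau": joint torques, N m; "tcp_pos": TCP position; "orientation": TCP orientation; "wrist_force": force on the tool from outside, world axes, zero at the start; "ft_torque": the same for the moment, N m; "finger_gap": finger opening in m.
Only numpy, scipy, OpenCV 4.12 (cv2) and the standard library are available. Lean on these libraries where they do the work, as an engineer would, in place of code of your own. Each camera call takes 0.05 s, during which the arm holds its last target. There are 200 camera calls.

### The job

Put the infrared thermometer and the refrigerator temperature logger away: press each one fully home in its own cutout in the foam of the open drawer, then push the drawer fully shut. Leave the blue bottle and the roll of labels beside them standing where they are.

Things in the scene. Friction and masses are not known exactly. Their poses are not given: they have to be found in the camera images.
- thermometer: Yellow and black pistol-shaped infrared thermometer lying on its side, 34 mm thick, 210 g: an L from above. Origin: underside, below the middle of the barrel (grip and press here); own z up. Yellow barrel: own x -20 to +20 mm, own y -66 (display end) to +59 mm (lens end); grip it across its 40 mm, along own x, between y -20 and +40 mm. All lower edges are drawn in 1.5 mm over the lowest 4 mm.
- thermometer_grip (a point): Middle of the heel (free end) of the thermometer's black pistol grip, 100 mm along own +x from the barrel's middle line; axes are the thermometer's. The pistol grip is 35 mm wide: own y -61 to -26 mm from the barrel to x = 60 mm, and y -68 to -33 mm from there to the heel.
- logger: White temperature logger with a green-grey display on top, 34 mm thick, 190 g. Origin: underside, centre of the case; own z up. Case 110 mm along own x (-55 to +55), 54 mm along own y (-27 to +27; grip across this, press at the middle). A black stub antenna stands out of the +x end: x 55 to 79 mm, y +4 to +24 mm. All lower edges are drawn in 1.5 mm over the lowest 4 mm.
- thermometer_cutout (a point): Point on the blue floor of the L-shaped cutout where the thermometer's origin belongs. Axes are the drawer's: x into the cabinet, y along the drawer's front, z up; the stowed thermometer has these same axes (barrel along y, lens to +y, pistol grip to +x). The cutout follows its outline with 2.5 mm play all round; springy foam lips stand out of both sides of the barrel's part, at its origin.
- logger_cutout (a point): Point on the blue floor of the logger's cutout where the logger's origin belongs. Axes are the drawer's; the stowed logger has these same axes: antenna to +x, away from the drawer's front. 2.5 mm play all round; springy foam lips stand out of the middle of both long sides.
- foam_top (a point): Middle of the front edge of the black foam's top, 58 mm above the bench; the foam is 189 mm along x (from here inwards), 271 mm along y; drawer's axes. Cutouts are 24 mm deep: a part fully home stands 10 mm proud. The lips stop a part just laid in some 13 to 20 mm too high; 10 to 18 N straight down over its origin pushes it past them and home, where they hold it. A flush spare battery is fixed in the foam.
- drawer_handle (a point): Middle of the steel bar handle: 10 mm thick, 140 mm long along y, 45 mm above the bench, its axis 30 mm before the drawer's blue front; drawer's axes. The front is 310 mm wide and reaches from 10 to 66 mm above the bench; the foam begins 18 mm behind its outer face; the drawer's steel sides are 60 mm high.
- drawer (a joint): How far the drawer is out, m: 0 shut, 0.20 at its stop. It shuts along its own +x against about 3 N and stays where left. The fixed white cabinet round it is 310 mm wide, 270 deep, 92 high, with a balance on top. The underside of its top panel is 72 mm above the bench: a part that is not home strikes it as the drawer shuts.
- blue_bottle: Blue bottle, 60 mm wide, 150 mm high: a bystander.
- label_roll: Roll of white labels, 96 mm wide, 55 mm high: a bystander.
There are look-alikes about, which are no part of the job. What is meant by the logger is not brown, and is the smaller of those in its own colour.

How it is judged:
On the way:
1. both the thermometer and the logger are pressed home in their cutouts while the drawer is still open (value of joint drawer above 0.1 m and z of thermometer in the frame of thermometer_cutout below 0.003 m and horizontal distance between thermometer and thermometer_cutout below 0.006 m and z of logger in the frame of logger_cutout below 0.003 m and horizontal distance between logger and logger_cutout below 0.006 m), for 0.2 s.
At the end, for the whole second after the job is handed in: The drawer is shut (within 5 mm) and both the thermometer and the logger rest flat (within 0.05 rad) and fully home in their own cutouts: no more than 3 mm above the cutout's floor, within 6 mm of their places, turned no more than 0.08 rad, at rest (value of joint drawer below 0.005 m and z of thermometer in the frame of thermometer_cutout below 0.003 m and horizontal distance between thermometer and thermometer_cutout below 0.006 m and angle between the x axis of thermometer and the x axis of thermometer_cutout, either way round below 0.08 rad and angle between each of thermometer, logger's own z axis and vertical below 0.05 rad and z of logger in the frame of logger_cutout below 0.003 m and horizontal distance between logger and logger_cutout below 0.006 m and angle between the x axis of logger and the x axis of logger_cutout, either way round below 0.08 rad and linear speed of each of thermometer, logger below 0.02 m/s); the robot touches nothing.
It fails at once if the blue bottle or the label roll is moved more than 40 mm (distance of any of blue_bottle, label_roll from where it was at the start of the episode above 0.04 m).
It fails at once if the blue bottle is tipped over (angle between blue_bottle's own z axis and vertical above 0.6 rad).
It also fails if it takes over 72 s, if anything falls off the work surface, if the arm or the gripper's body presses on something with over 40 N, if the wrist force passes 120 N, or if a joint passes its speed limit or range.

## Working session

There is one attempt and no reset: what is moved stays moved. The work goes in short steps, Python scripts to look and compute and a shell command to move; the robot and the scene stay as the last step left them, time stands still between calls to the robot, and variables do not carry over. Pictures are saved under pics/ and viewed, about 8 in all and at most 12, crops included, and the job is handed in when it is done.

```bash
mkdir -p pics; ls; python3 - <<'E'
from workcell import env, vision, order
import cv2
for n in ["scene","side"]:
    im=vision.read_camera(n); cv2.imwrite(f"pics/{n}0.png",im[:,:,::-1])
    p=vision.camera_params(n); print(n,p["mtx"],p["R"],p["t"])
s=env.get_state(); print(s)
E
```

```text
pics
scene [[417.71957082   0.         318.79955102]
 [  0.         417.71957082 201.18482958]
 [  0.           0.           1.        ]] [[ 0.0864313   0.99623044 -0.00738493]
 [ 0.6498357  -0.06199423 -0.75754226]
 [-0.75514448  0.06067637 -0.65274435]] [-0.20324957 -0.30067957  1.71639281]
side [[437.82188451   0.         324.51500814]
 [  0.         437.82188451 199.78439304]
 [  0.           0.           1.        ]] [[ 0.87207599 -0.48934055  0.00541256]
 [-0.37160488 -0.66936956 -0.64331501]
 [ 0.31842312  0.55900824 -0.76558246]] [-0.41852244  0.36490558  1.18366175]
{'clock': 0.1, 'joint_pos': array([1.08039124e+00, 3.13941131e-01, 4.51071444e-02, 1.30362658e+00,
       1.22358757e-05, 1.43122554e+00]), 'qvel': array([ 0.00213951, -0.00096892,  0.00299455,  0.00022982, -0.00132159,
        0.00022863]), 'tau': array([ 3.49752743e-03, -4.81723845e+01,  2.99244887e+01,  1.26970850e-02,
       -8.86876433e-05,  6.96909495e-06]), 'tcp_pos': array([0.19738827, 0.53956945, 0.23049501]), 'orientation': array([-2.63612380e-04,  1.74518844e-01,  9.84653482e-01, -7.89285978e-04]), 'wrist_force': array([0.71332865, 0.67361122, 0.41306697]), 'ft_torque': array([ 0.02445149, -0.00102837,  0.01007004]), 'finger_gap': 0.08555189026197042}
```

View pics/scene0.png

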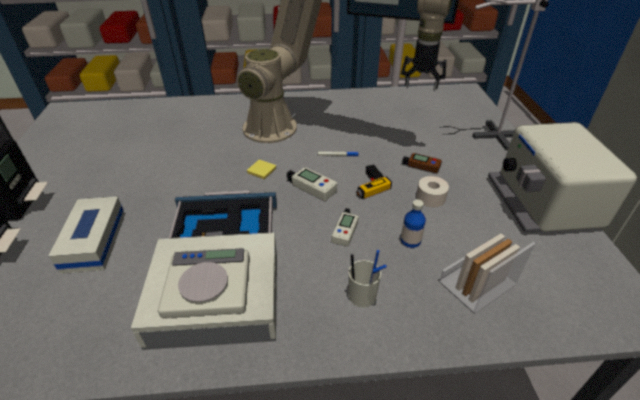

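View pics/side0.png

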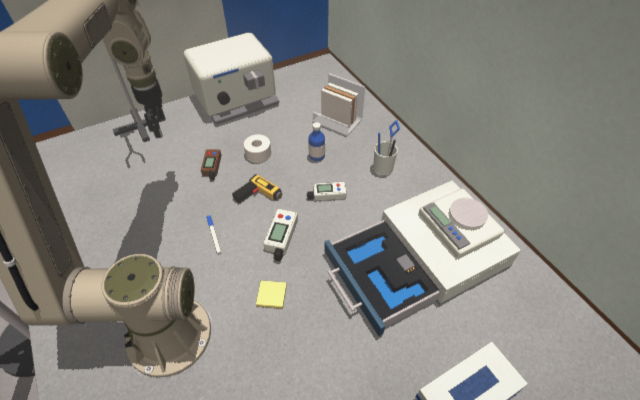

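Scene: drawer open at right of side view (~(385,275)), thermometer at side (258,187), the small white logger at side (327,190), the bigger white look-alike at (281,231), brown one at (211,162); bottle (317,145), roll (257,148). Crop for measuring.

```bash
cat > h.py <<'E'
from workcell import env, vision
import numpy as np, cv2
from scipy.spatial.transform import Rotation as Rn
def ray(name,uv,z,p=None):
    p=p or vision.camera_params(name); R,t,K=map(np.array,(p["R"],p["t"],p["mtx"]))
    C=-R.T@t; d=R.T@np.linalg.inv(K)@np.array([uv[0],uv[1],1.]); return C+d*(z-C[2])/d[2]
def proj(name,X,p=None):
    p=p or vision.camera_params(name); c=np.array(p["R"])@np.array(X)+p["t"]; c=np.array(p["mtx"])@c; return c[:2]/c[2]
def tcp():
    s=env.get_state(); q=s["orientation"]; return np.array(s["tcp_pos"]),Rn.from_quat([q[1],q[2],q[3],q[0]]),s
def go(target,yaw):
    """target TCP, jaw-axis (tool y) yaw in deg, tool down: offset mm & twist deg in tool axes"""
    p,R,s=tcp(); y=np.radians(yaw)
    best=None
    for k in (0,np.pi):
        Y=np.array([np.cos(y+k),np.sin(y+k),0]); Z=np.array([0,0,-1.]); X=np.cross(Y,Z)
        rv=(R.inv()*Rn.from_matrix(np.c_[X,Y,Z])).as_rotvec(degrees=True)
        print("offset",np.round(R.inv().apply(np.array(target)-p)*1000,1),"twist",np.round(rv,2),"q6",round(s["joint_pos"][5],2))
E
python3 - <<'E'
from h import *
im=cv2.imread("pics/side0.png")
c=im[130:340,222:450]; cv2.imwrite("pics/crop1.png",cv2.resize(c,None,fx=2.8,fy=2.8,interpolation=cv2.INTER_CUBIC))
for n,uv,z in [("therm",(262,187),.034),("logger",(327,190),.034),("bottle",(317,158),0),("roll",(257,150),.03),("handle",(342,292),.045),("frontL",(327,243),.066),("frontR",(382,327),.066),("logcut",(366,250),.034),("thermcut",(395,290),.034),("big",(281,231),.034)]:
    print(n,ray("side",uv,z).round(3))
E
```

```text
therm [0.427 0.34  0.034]
logger [0.613 0.221 0.034]
bottle [0.674 0.403 0.   ]
roll [0.487 0.519 0.03 ]
handle [ 0.459 -0.136  0.045]
frontL [0.496 0.015 0.066]
frontR [ 0.491 -0.282  0.066]
logcut [ 0.598 -0.046  0.034]
thermcut [ 0.596 -0.199  0.034]
big [0.404 0.143 0.034]
```

View pics/crop1.png

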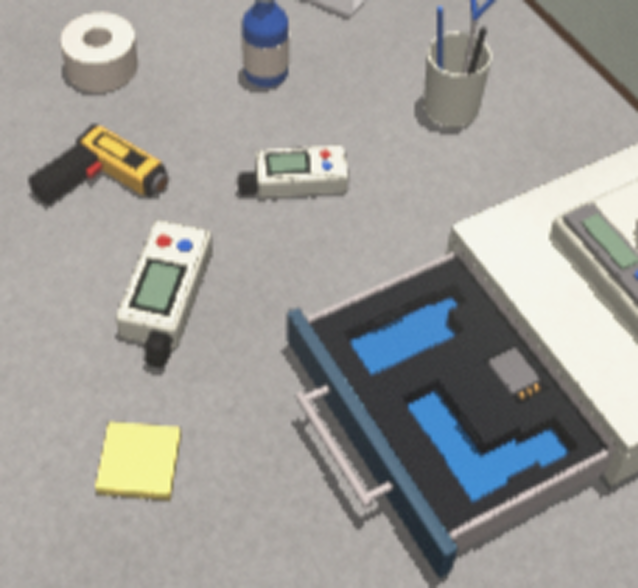

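Crop: thermometer barrel (95,135)→(155,180) lens, heel (42,190); small logger case centre ~(303,168), antenna (247,183); L-cutout and logger cutout clear, drawer axes nearly along world's.

```bash
python3 - <<'E'
from h import *
f=lambda u,v,z:ray("side",(u/2.8+222-.3,v/2.8+130-.3),z)
a=lambda p,q:np.degrees(np.arctan2(*(q-p)[[1,0]])).round(1)
d,l,h=f(95,133,.03),f(157,180,.017),f(38,190,.017)
print("therm disp",d,"lens",l,"heel",h,"yaw y",a(d,l), np.linalg.norm(d-l),"c",(d+l)/2)
# logger top face corners
c=[f(258,150,.034),f(343,147,.034),f(346,183,.034),f(256,196,.0)]
print("log",np.round(c,3),"yaw to antenna",a(c[1],c[0]))
p1,p2=f(292,310,.066),f(452,548,.066); print("front",p1,p2,a(p2,p1))
h1,h2=f(305,400,.045),f(375,500,.045); print("handle",h1,h2,a(h2,h1))
p=vision.camera_params("wrist"); R,t=np.array(p["R"]),np.array(p["t"]); C=-R.T@t; P,Rt,s=tcp()
print("cam in tool",Rt.inv().apply(C-P),"axes in tool",(Rt.as_matrix().T@R.T).round(3),p["mtx"][0])
# hover over thermo: camera
print("hover thermo"); go([.427,.34,.23],a(d,l)+90)
E
```

```text
therm disp [0.42789222 0.395764   0.03      ] lens [0.46592029 0.29956288 0.017     ] heel [0.33397726 0.3546117  0.017     ] yaw y -68.4 0.10425828483410668 c [0.44690625 0.34766344 0.0235    ]
log [[0.589 0.27  0.034]
 [0.682 0.224 0.034]
 [0.656 0.172 0.034]
 [0.565 0.232 0.   ]] yaw to antenna 153.7
front [0.49812296 0.02421875 0.066     ] [ 0.49642882 -0.28023508  0.066     ] 89.7
handle [ 0.46208177 -0.06720381  0.045     ] [ 0.46613012 -0.19656113  0.045     ] 91.8
cam in tool [ 0.07300093 -0.00030422 -0.14320839] axes in tool [[ 0.    -0.956 -0.294]
 [ 1.    -0.     0.001]
 [-0.001 -0.294  0.956]] [280.98836409   0.         313.74768765]
hover thermo
offset [-284.2 -108.5    0.6] twist [-9.00e-02  3.00e-02  4.83e+01] q6 1.43
offset [-284.2 -108.5    0.6] twist [-3.000e-02 -1.200e-01 -1.317e+02] q6 1.43
```

```bash
r='{"twist":[0,0,48.3],"offset":[-302,-97,80],"jaw":-1}'; true; python3 -m jog '[{"twist":[0,0,7],"offset":[-43,-14,12],"jaw":-1},{"twist":[0,0,14],"offset":[-86,-28,23],"jaw":-1},{"twist":[0,0,21],"offset":[-130,-42,35],"jaw":-1},{"twist":[0,0,28],"offset":[-173,-56,46],"jaw":-1},{"twist":[0,0,35],"offset":[-216,-70,58],"jaw":-1},{"twist":[0,0,42],"offset":[-259,-83,69],"jaw":-1},{"twist":[0,0,48.3],"offset":[-302,-97,80],"jaw":-1},{"twist":[0,0,48.3],"offset":[-302,-97,80],"jaw":-1},{"twist":[0,0,48.3],"offset":[-302,-97,80],"jaw":-1},{"twist":[0,0,48.3],"offset":[-302,-97,80],"jaw":-1}]' 60
python3 - <<'E'
from h import *
import pickle
p=vision.camera_params("wrist"); im=vision.read_camera("wrist"); pickle.dump(p,open("w1.pkl","wb"))
cv2.imwrite("pics/w1.png",im[:,:,::-1]); P,R,s=tcp(); print(P,R.as_matrix().round(3),s["joint_pos"].round(2))
E
```

```text
clock: 1.1
tcp_pos: [0.4468, 0.345, 0.1506]
orientation: [-0.0, 0.562, 0.827, -0.001]
wrist_force: [0.3, 0.5, 0.4]
finger_gap: 0.0856
[0.44668506 0.34534351 0.15080159] [[-0.37   0.929 -0.001]
 [ 0.929  0.37  -0.001]
 [-0.001 -0.001 -1.   ]] [ 0.52  0.33 -0.13  1.11 -0.    1.71]
```

View pics/w1.png

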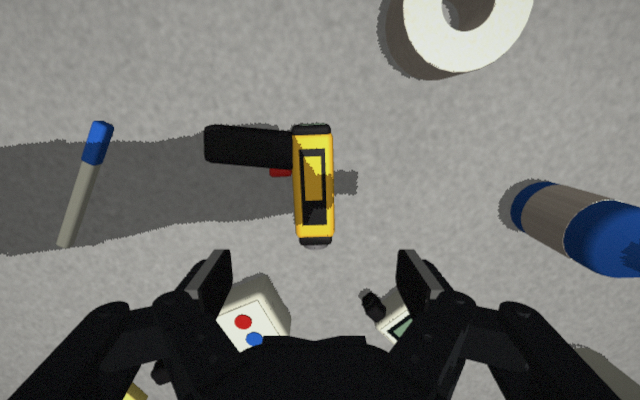

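Wrist view: barrel yellow from (313,124) to (316,246), sides x≈293/334, black grip heel at (205,144); jaws well aligned with barrel axis.

```bash
python3 - <<'E'
from h import *
import pickle
p=pickle.load(open("w1.pkl","rb")); im=cv2.imread("pics/w1.png")
hsv=cv2.cvtColor(im,cv2.COLOR_BGR2HSV)
m=cv2.inRange(hsv,(18,120,60),(35,255,255)); m[:, :200]=0; m[300:]=0
cs,_=cv2.findContours(cv2.morphologyEx(m,cv2.MORPH_CLOSE,np.ones((25,9))),cv2.RETR_EXTERNAL,cv2.CHAIN_APPROX_NONE)
c=max(cs,key=cv2.contourArea); print(cv2.boundingRect(c))
w=np.array([ray("w",q,.034,p)[:2] for q in c[:,0].astype(float)])
r=cv2.minAreaRect((w*1000).astype(np.float32)); print("yellow",r)
for n,uv,z in [("disp",(313,124),.034),("lens",(316,248),.017),("heel",(205,144),.017)]: print(n,ray("w",uv,z,p).round(4))
E
```

```text
(292, 133, 43, 105)
yellow ((445.1200256347656, 350.28411865234375), (38.942752838134766, 101.5311050415039), 23.833101272583008)
disp [0.4233 0.4052 0.034 ]
lens [0.4745 0.2849 0.017 ]
heel [0.3329 0.3485 0.017 ]
```

```bash
python3 - <<'E'
from h import *
go([.4495,.342,.010],23.8)
E
```

```text
offset [ -4.    1.6 140.8] twist [-0.08  0.04 -2.08] q6 1.71
offset [ -4.    1.6 140.8] twist [7.0000e-02 1.3000e-01 1.7792e+02] q6 1.71
```

```bash
python3 -m jog '[{"twist":[0,0,-2],"offset":[-4,1.6,40],"jaw":-1},{"twist":[0,0,-2],"offset":[-4,1.6,80],"jaw":-1},{"twist":[0,0,-2],"offset":[-4,1.6,115],"jaw":-1},{"twist":[0,0,-2],"offset":[-4,1.6,141],"jaw":-1},{"twist":[0,0,-2],"offset":[-4,1.6,141],"jaw":0},{"twist":[0,0,-2],"offset":[-4,1.6,141],"jaw":0.5},{"twist":[0,0,-2],"offset":[-4,1.6,141],"jaw":1},{"twist":[0,0,-2],"offset":[-4,1.6,141],"jaw":1},{"twist":[0,0,-2],"offset":[-4,1.6,141],"jaw":1},{"twist":[0,0,-2],"offset":[-4,1.6,141],"jaw":1}]' 60; python3 -m jog '[{"twist":[0,0,0],"offset":[0,0,0],"jaw":1},{"twist":[0,0,0],"offset":[0,0,-45],"jaw":1},{"twist":[0,0,0],"offset":[0,0,-90],"jaw":1},{"twist":[0,0,0],"offset":[0,0,-135],"jaw":1},{"twist":[0,0,0],"offset":[0,0,-150],"jaw":1},{"twist":[0,0,0],"offset":[0,0,-150],"jaw":1}]'
```

```text
clock: 2.15
tcp_pos: [0.451, 0.3434, 0.0122]
orientation: [0.001, 0.547, 0.837, 0.001]
wrist_force: [-1.1, 1.6, 7.4]
finger_gap: 0.0386
clock: 2.75
tcp_pos: [0.4526, 0.3442, 0.1659]
orientation: [0.002, 0.547, 0.837, 0.004]
wrist_force: [-0.3, 0.6, -2.2]
finger_gap: 0.0387
```

```bash
python3 -m jog '[{"twist":[0,0,-8],"offset":[-30,-6,-10],"jaw":1},{"twist":[0,0,-16],"offset":[-72,-15,-20],"jaw":1},{"twist":[0,0,-24],"offset":[-114,-23,-34],"jaw":1},{"twist":[0,0,-32],"offset":[-157,-32,-34],"jaw":1},{"twist":[0,0,-40],"offset":[-199,-40,-34],"jaw":1},{"twist":[0,0,-48],"offset":[-242,-49,-34],"jaw":1},{"twist":[0,0,-56],"offset":[-284,-57,-34],"jaw":1},{"twist":[0,0,-64],"offset":[-327,-66,-34],"jaw":1},{"twist":[0,0,-72],"offset":[-369,-74,-34],"jaw":1},{"twist":[0,0,-80],"offset":[-411,-83,-34],"jaw":1},{"twist":[0,0,-88],"offset":[-453,-91,-34],"jaw":1},{"twist":[0,0,-96],"offset":[-495,-100,-34],"jaw":1}]'
python3 - <<'E'
from h import *
go([.56,-.15,.20],180)
E
```

```text
clock: 3.95
tcp_pos: [0.5592, -0.151, 0.1963]
orientation: [0.004, -0.259, 0.966, 0.002]
wrist_force: [1.4, -0.3, -1.3]
finger_gap: 0.0391
offset [-1.2  0.5 -3.7] twist [ -0.12   0.49 -59.95] q6 -0.93
offset [-1.2  0.5 -3.7] twist [  0.57   0.14 120.05] q6 -0.93
```

```bash
python3 -m jog '[{"twist":[0,0,-7.5],"offset":[0,0,-33],"jaw":1},{"twist":[0,0,-15],"offset":[-10,-8,-33],"jaw":1},{"twist":[0,0,-22.5],"offset":[-25,-20,-33],"jaw":1},{"twist":[0,0,-30],"offset":[-40,-32,-33],"jaw":1},{"twist":[0,0,-37.5],"offset":[-55,-44,-33],"jaw":1},{"twist":[0,0,-45],"offset":[-75,-60,-33],"jaw":1},{"twist":[0,0,-52.5],"offset":[-90,-72,-33],"jaw":1},{"twist":[-0.1,0.5,-60],"offset":[-104,-82,-33],"jaw":1},{"twist":[-0.1,0.5,-60],"offset":[-104,-82,-33],"jaw":1},{"twist":[-0.1,0.5,-60],"offset":[-104,-82,-33],"jaw":1}]'
python3 - <<'E'
from h import *
import pickle
p=vision.camera_params("wrist"); im=vision.read_camera("wrist"); P,R,s=tcp(); pickle.dump((p,P,R.as_matrix()),open("w2.pkl","wb"))
cv2.imwrite("pics/w2.png",im[:,:,::-1]); print(P,R.as_matrix().round(3),s["joint_pos"].round(2))
E
```

```text
clock: 4.95
tcp_pos: [0.6893, -0.1698, 0.2274]
orientation: [-0.001, -0.707, 0.708, 0.002]
wrist_force: [-1.4, 0.1, -1.9]
finger_gap: 0.0386
[ 0.68910873 -0.16982551  0.22822159] [[-0.001 -1.    -0.003]
 [-1.     0.001  0.001]
 [-0.001  0.003 -1.   ]] [-0.35  0.6   0.49  1.46 -0.   -1.92]
```

View pics/w2.png

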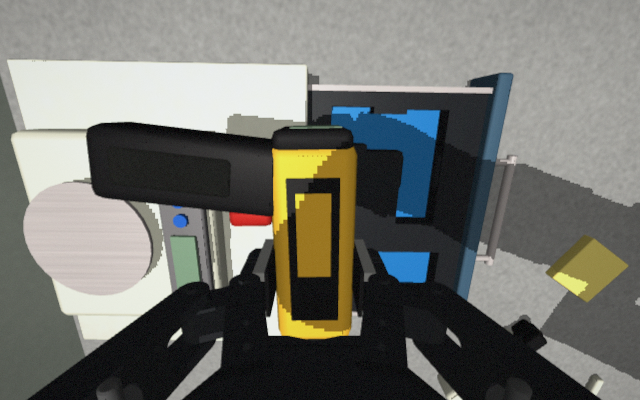

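Wrist view 2: held thermometer in the middle; to the right the L-cutout's blue floor (front edge col ~436, rows 110–218), and the logger cutout's beginning (rows 252–283, front edge ~429). Fit the blue edges numerically.

```bash
python3 - <<'E'
from h import *
import pickle
p,P,R=pickle.load(open("w2.pkl","rb")); im=cv2.imread("pics/w2.png")
h=cv2.cvtColor(im,cv2.COLOR_BGR2HSV); m=cv2.inRange(h,(95,150,60),(115,255,255)); m[:,:310]=0; m[:,452:]=0
pts={"th_front":[],"lg_front":[]}
for k,(a,b) in {"th_front":(114,212),"lg_front":(256,280)}.items():
    q=[(np.flatnonzero(m[r]).max()+.5,r) for r in range(a,b) if m[r].any()]
    w=np.array([ray("w",u,.034,p)[:2] for u in q]); c=np.polyfit(w[:,1],w[:,0],1); print(k,"x med",np.median(w[:,0]).round(4),"slope",c[0].round(4),"x ends",np.polyval(c,[w[0,1],w[-1,1]]).round(4),w[[0,-1],1].round(4))
for k,cols,(a,b) in [("th_display_end",range(412,432),(90,240)),("th_lens_end",range(404,424),(90,240)),("lg_lo",range(400,422),(235,285)),("th_gripside_y-",range(335,365),(90,240))]:
    t=[];
    for c in cols:
        f=np.flatnonzero(m[a:b,c])
        if len(f): t.append((ray("w",(c,a+f.min()-.5),.034,p)[1],ray("w",(c,a+f.max()+.5),.034,p)[1]))
    print(k,np.median(t,0).round(4))
print("heel/foam back", [ray("w",(np.flatnonzero(m[r]).min()-.5,r),.034,p)[:2].round(4) for r in (115,120,125,130)])
# held part: yellow sides and ends at top z
zt=P[2]-.0122+.034
y=cv2.inRange(h,(15,120,60),(35,255,255)); y[:, :230]=0; y[:,400:]=0
for r in (160,190,220,240):
    f=np.flatnonzero(y[r]); a,b=ray("w",(f.min()-.5,r),zt-.004,p),ray("w",(f.max()+.5,r),zt-.004,p); print(r,(a[:2]-P[:2]).round(4),(b[:2]-P[:2]).round(4))
print("disp end yellow row",np.flatnonzero(y[:,315]).min(),"part disp end",(ray("w",(313,128),zt,p)-P).round(4))
# handle
for uv in [(512,160),(490,260)]: print("handle",ray("w",uv,.045,p).round(4))
E
```

```text
th_front x med 0.5475 slope 0.0227 x ends [0.5461 0.5488] [-0.245  -0.1273]
lg_front x med 0.5362 slope 0.0125 x ends [0.536  0.5365] [-0.0637 -0.0285]
th_display_end [-0.2499 -0.1185]
th_lens_end [-0.2499 -0.1185]
lg_lo [-0.0704 -0.023 ]
th_gripside_y- [-0.2533 -0.2273]
heel/foam back [array([ 0.6712, -0.244 ]), array([ 0.6711, -0.2385]), array([ 0.6617, -0.2329]), array([ 0.6488, -0.2273])]
160 [ 0.02   -0.0559] [-0.0173 -0.0558]
190 [ 0.0206 -0.0421] [-0.0174 -0.0421]
220 [ 0.0218 -0.0274] [-0.0176 -0.0273]
240 [ 0.0217 -0.0171] [-0.0175 -0.017 ]
disp end yellow row 149 part disp end [ 0.002  -0.0698  0.0218]
handle [ 0.46   -0.1937  0.045 ]
handle [ 0.4618 -0.0636  0.045 ]
```

```bash
python3 -m jog '[{"twist":[0,0,0.8],"offset":[4,40,0],"jaw":1},{"twist":[0,0,0.8],"offset":[9,80,0],"jaw":1},{"twist":[0,0,0.8],"offset":[9,121,20],"jaw":1},{"twist":[0,0,0.8],"offset":[9,121,65],"jaw":1},{"twist":[0,0,0.8],"offset":[9,121,110],"jaw":1},{"twist":[0,0,0.8],"offset":[9,121,148],"jaw":1},{"twist":[0,0,0.8],"offset":[9,121,148],"jaw":1},{"twist":[0,0,0.8],"offset":[9,121,148],"jaw":1}]'
python3 - <<'E'
from h import *
import pickle
p=vision.camera_params("wrist"); im=vision.read_camera("wrist"); P,R,s=tcp(); pickle.dump((p,P,R.as_matrix()),open("w3.pkl","wb"))
cv2.imwrite("pics/w3.png",im[:,:,::-1]); print(P,s["wrist_force"])
cv2.imwrite("pics/w3c.png",cv2.resize(im[70:350,130:450,::-1],None,fx=2.1,fy=2.1,interpolation=cv2.INTER_CUBIC))
go([.568,-.179,.075],179.2)
# expected outline of cutout at foam top, predicted from part: mapping check
E
```

```text
clock: 5.8
tcp_pos: [0.5667, -0.1783, 0.081]
orientation: [-0.001, -0.701, 0.713, 0.002]
wrist_force: [-0.0, -0.9, -1.2]
finger_gap: 0.0389
[ 0.56830946 -0.17896152  0.08254093] [-0.03081106 -0.0420065  -2.09607797]
offset [0.  0.3 7.5] twist [ 0.04 -0.01 -0.11] q6 -1.99
offset [0.  0.3 7.5] twist [-1.0000e-02 -6.0000e-02  1.7989e+02] q6 -1.99
```

View pics/w3c.png

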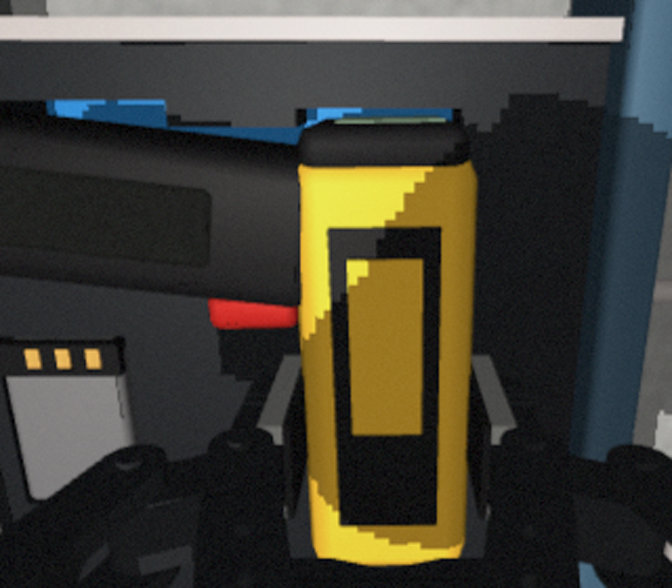

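Crop: display end of the cutout visible behind the part, blue cols 303–455 vs part 300–470 (crop); looks ~2 mm off in x, quantify.

```bash
python3 - <<'E'
from h import *
import pickle
p,P,R=pickle.load(open("w3.pkl","rb")); im=cv2.imread("pics/w3.png")
T=lambda X:(R.T@(X-P)*1000).round(1)   # tool mm: x=-y world, y=-x world
h=cv2.cvtColor(im,cv2.COLOR_BGR2HSV); m=cv2.inRange(h,(95,130,50),(118,255,255))
for r in range(118,134):
    f=np.flatnonzero(m[r,140:400])+140
    if len(f): print(r,[(int(g[0]),int(g[-1])) for g in np.split(f,np.flatnonzero(np.diff(f)>3)+1)],"R edge floor",T(ray("w",(f[-1]+.5,r),.034,p))[:2], "L",T(ray("w",(f[0]-.5,r),.034,p))[:2])
# part sides
y=cv2.inRange(h,(15,120,50),(35,255,255))
zt=P[2]-.0122+.034
for r in (160,190,220):
    f=np.flatnonzero(y[r,240:400])+240; print("part",r,f[0],f[-1],T(ray("w",(f[0]-.5,r),zt-.004,p)),T(ray("w",(f[-1]+.5,r),zt-.004,p)))
E
```

```text
118 [(152, 208)] R edge floor [ 72.2 -68.1] L [  72.2 -105. ]
119 [(152, 208)] R edge floor [ 71.6 -68.1] L [  71.6 -105.1]
120 [(152, 208)] R edge floor [ 71.  -68.2] L [  71.  -105.2]
121 [(152, 208), (281, 301)] R edge floor [70.3 -7.8] L [  70.4 -105.3]
122 [(152, 208), (276, 345)] R edge floor [69.7 20.9] L [  69.7 -105.4]
123 [(152, 208), (276, 345)] R edge floor [69.1 20.9] L [  69.1 -105.5]
124 [(153, 208), (276, 345)] R edge floor [68.4 21. ] L [  68.5 -105. ]
125 [(157, 209), (276, 326), (339, 345)] R edge floor [67.8 21. ] L [  67.8 -102.5]
126 [(165, 209), (276, 291), (342, 345)] R edge floor [67.2 21. ] L [ 67.2 -97.4]
127 [(175, 209), (276, 284), (343, 344)] R edge floor [66.5 20.4] L [ 66.6 -90.9]
128 [(183, 209), (275, 281)] R edge floor [ 65.9 -20.9] L [ 65.9 -85.8]
129 [(191, 209), (273, 280)] R edge floor [ 65.3 -21.6] L [ 65.3 -80.6]
130 [(199, 239), (271, 277)] R edge floor [ 64.6 -23.6] L [ 64.7 -75.5]
131 [(208, 274)] R edge floor [ 64.  -25.6] L [ 64.  -69.6]
132 [(216, 273)] R edge floor [ 63.4 -26.3] L [ 63.4 -64.5]
133 [(224, 273)] R edge floor [ 62.7 -26.3] L [ 62.7 -59.3]
part 160 273 356 [ 55.3 -18.1 -17.8] [ 55.3  19.  -17.8]
part 190 273 356 [ 41.6 -18.7 -17.8] [ 41.6  19.6 -17.8]
part 220 272 355 [ 27.  -19.8 -17.8] [ 27.   19.8 -17.8]
```

```bash
python3 -m jog '[{"twist":[0,0,0],"offset":[0,-1.8,0],"jaw":1},{"twist":[0,0,0],"offset":[0,-1.8,5],"jaw":1},{"twist":[0,0,0],"offset":[0,-1.8,9],"jaw":1},{"twist":[0,0,0],"offset":[0,-1.8,13],"jaw":1},{"twist":[0,0,0],"offset":[0,-1.8,16],"jaw":1},{"twist":[0,0,0],"offset":[0,-1.8,18],"jaw":1},{"twist":[0,0,0],"offset":[0,-1.8,18],"jaw":1}]'; python3 -m jog '[{"twist":[0,0,0],"offset":[0,0,0],"jaw":1},{"twist":[0,0,0],"offset":[0,0,2],"jaw":1},{"twist":[0,0,0],"offset":[0,0,2],"jaw":1}]'
```

```text
clock: 6.55
tcp_pos: [0.5695, -0.1788, 0.0639]
orientation: [-0.001, -0.701, 0.713, 0.001]
wrist_force: [-1.5, 0.2, -2.7]
finger_gap: 0.0386
clock: 6.85
tcp_pos: [0.5693, -0.1789, 0.062]
orientation: [-0.001, -0.701, 0.713, 0.001]
wrist_force: [-1.7, 0.4, 0.5]
finger_gap: 0.0387
```

```bash
python3 -m jog '[{"twist":[0,0,0],"offset":[0,0,2],"jaw":1},{"twist":[0,0,0],"offset":[0,0,3],"jaw":1},{"twist":[0,0,0],"offset":[0,0,3],"jaw":1}]'; python3 -m jog '[{"twist":[0,0,0],"offset":[0,0,0],"jaw":0.6},{"twist":[0,0,0],"offset":[0,0,0],"jaw":0.2},{"twist":[0,0,0],"offset":[0,0,0],"jaw":-0.2},{"twist":[0,0,0],"offset":[0,0,-20],"jaw":-0.3},{"twist":[0,0,0],"offset":[0,0,-50],"jaw":-0.3},{"twist":[0,0,0],"offset":[0,0,-50],"jaw":1},{"twist":[0,0,0],"offset":[0,0,-50],"jaw":1},{"twist":[0,0,0],"offset":[0,0,-50],"jaw":1},{"twist":[0,0,0],"offset":[0,0,-50],"jaw":1},{"twist":[0,0,0],"offset":[0,0,-50],"jaw":1}]'
```

```text
clock: 7.15
tcp_pos: [0.5699, -0.1791, 0.0597]
orientation: [-0.0, -0.701, 0.713, 0.0]
wrist_force: [-2.5, -0.2, 4.7]
finger_gap: 0.0386
clock: 8.15
tcp_pos: [0.5693, -0.1788, 0.1087]
orientation: [-0.001, -0.701, 0.713, 0.001]
wrist_force: [0.7, 1.5, -0.1]
finger_gap: -0.0001
```

```bash
python3 -m jog '[{"twist":[0,0,0],"offset":[1.7,0,20],"jaw":1},{"twist":[0,0,0],"offset":[1.7,0,26],"jaw":1},{"twist":[0,0,0],"offset":[1.7,0,30],"jaw":1},{"twist":[0,0,0],"offset":[1.7,0,33],"jaw":1},{"twist":[0,0,0],"offset":[1.7,0,36],"jaw":1},{"twist":[0,0,0],"offset":[1.7,0,39],"jaw":1},{"twist":[0,0,0],"offset":[1.7,0,41],"jaw":1},{"twist":[0,0,0],"offset":[1.7,0,42],"jaw":1},{"twist":[0,0,0],"offset":[1.7,0,42],"jaw":1}]'
```

```text
clock: 9.05
tcp_pos: [0.5698, -0.1803, 0.068]
orientation: [-0.0, -0.701, 0.713, 0.0]
wrist_force: [-2.6, 2.7, 11.6]
finger_gap: 0.0
```

```bash
python3 -m jog '[{"twist":[0,0,0],"offset":[0,0,2],"jaw":1},{"twist":[0,0,0],"offset":[0,0,3],"jaw":1},{"twist":[0,0,0],"offset":[0,0,3],"jaw":1}]'; python3 -m jog '[{"twist":[0,0,0],"offset":[0,0,-40],"jaw":1},{"twist":[0,0,0],"offset":[0,0,-85],"jaw":-1},{"twist":[0,0,-8],"offset":[-20,-10,-115],"jaw":-1},{"twist":[0,0,-16],"offset":[-60,-10,-115],"jaw":-1},{"twist":[0,0,-24],"offset":[-105,-10,-115],"jaw":-1},{"twist":[0,0,-32],"offset":[-150,-10,-115],"jaw":-1},{"twist":[0,0,-40],"offset":[-195,-10,-115],"jaw":-1},{"twist":[0,0,-48],"offset":[-240,-20,-115],"jaw":-1},{"twist":[0,0,-56],"offset":[-285,-30,-110],"jaw":-1},{"twist":[0,0,-64],"offset":[-330,-40,-100],"jaw":-1},{"twist":[0,0,-64],"offset":[-370,-50,-90],"jaw":-1},{"twist":[0,0,-64],"offset":[-395,-50,-85],"jaw":-1}]' 60
python3 - <<'E'
from h import *
import pickle
p=vision.camera_params("wrist"); im=vision.read_camera("wrist"); P,R,s=tcp(); pickle.dump((p,P,R.as_matrix()),open("w4.pkl","wb"))
cv2.imwrite("pics/w4.png",im[:,:,::-1]); print(P,R.as_matrix().round(3),s["joint_pos"].round(2))
E
```

```text
clock: 9.35
tcp_pos: [0.5718, -0.1804, 0.068]
orientation: [0.001, -0.702, 0.713, -0.002]
wrist_force: [-2.0, 3.6, 17.8]
finger_gap: -0.0003
clock: 10.55
tcp_pos: [0.6273, 0.2169, 0.1509]
orientation: [-0.0, 0.973, -0.231, 0.001]
wrist_force: [0.6, -0.5, 0.4]
finger_gap: 0.085
[0.62627057 0.21979867 0.15009206] [[ 0.894 -0.448  0.001]
 [-0.448 -0.894  0.002]
 [ 0.    -0.002 -1.   ]] [ 0.22  0.52  0.15  1.21  0.   -2.46]
```

View pics/w4.png

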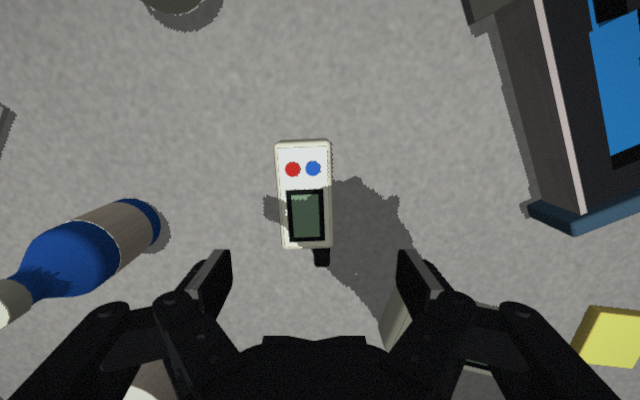

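Logger: case top face cols ~276–331, rows 139–248, antenna at (321,257), slightly rotated vs jaws. Thermometer: force rises at z=0.068, i.e. home.

```bash
python3 - <<'E'
from h import *
import pickle
p,P,R=pickle.load(open("w4.pkl","rb")); im=cv2.imread("pics/w4.png")
h=cv2.cvtColor(im,cv2.COLOR_BGR2HSV)
m=cv2.inRange(h,(0,0,150),(180,70,255)); mm=np.zeros_like(m); mm[125:262,262:345]=m[125:262,262:345]
mm=cv2.morphologyEx(mm,cv2.MORPH_OPEN,np.ones((5,5)))
cs,_=cv2.findContours(mm,cv2.RETR_EXTERNAL,cv2.CHAIN_APPROX_NONE); c=max(cs,key=cv2.contourArea); print(cv2.boundingRect(c))
w=np.array([ray("w",q,.032,p)[:2] for q in c[:,0].astype(float)])*1000
r=cv2.minAreaRect(w.astype(np.float32)); print(r)
print("antenna",ray("w",(322,265),.02,p).round(4))
E
```

```text
(274, 141, 57, 59)
((654.9771728515625, 214.7859344482422), (51.76237869262695, 54.30693817138672), 65.71773529052734)
antenna [0.5508 0.2456 0.02  ]
```

```bash
python3 - <<'E'
from h import *
import pickle
p,P,R=pickle.load(open("w4.pkl","rb")); im=cv2.imread("pics/w4.png")
h=cv2.cvtColor(im,cv2.COLOR_BGR2HSV)
m=cv2.inRange(h,(0,0,165),(180,70,255)); mm=np.zeros_like(m); mm[125:256,262:345]=m[125:256,262:345]
mm=cv2.morphologyEx(mm,cv2.MORPH_OPEN,np.ones((3,3)))
q=np.argwhere(mm)[:,::-1].astype(float); print(q.min(0),q.max(0))
w=np.array([ray("w",u,.033,p)[:2] for u in q])*1000
r=cv2.minAreaRect(w.astype(np.float32)); print(r); c=np.array(r[0])/1000
for yaw in (r[2],r[2]-90): go([c[0],c[1],.010],yaw)
E
```

```text
[274. 141.] [330. 249.]
((630.6010131835938, 225.61300659179688), (51.37377166748047, 107.37525939941406), 65.82681274414062)
offset [  1.2  -6.9 140.1] twist [-2.0000e-02  1.7000e-01  1.7758e+02] q6 -2.46
offset [  1.2  -6.9 140.1] twist [-0.11 -0.01 -2.42] q6 -2.46
offset [  1.2  -6.9 140.1] twist [-7.000e-02 -9.000e-02 -9.242e+01] q6 -2.46
offset [  1.2  -6.9 140.1] twist [-9.000e-02  7.000e-02  8.758e+01] q6 -2.46
```

```bash
python3 -m jog '[{"twist":[0,0,-2.4],"offset":[1,-7,40],"jaw":-1},{"twist":[0,0,-2.4],"offset":[1,-7,80],"jaw":-1},{"twist":[0,0,-2.4],"offset":[1,-7,115],"jaw":-1},{"twist":[0,0,-2.4],"offset":[1,-7,140],"jaw":-1},{"twist":[0,0,-2.4],"offset":[1,-7,140],"jaw":-1},{"twist":[0,0,-2.4],"offset":[1,-7,140],"jaw":0.3},{"twist":[0,0,-2.4],"offset":[1,-7,140],"jaw":1},{"twist":[0,0,-2.4],"offset":[1,-7,140],"jaw":1},{"twist":[0,0,-2.4],"offset":[1,-7,140],"jaw":1},{"twist":[0,0,-2.4],"offset":[1,-7,140],"jaw":1}]' 60; python3 -m jog '[{"twist":[0,0,0],"offset":[0,0,0],"jaw":1},{"twist":[0,0,0],"offset":[0,0,-45],"jaw":1},{"twist":[0,0,0],"offset":[0,0,-90],"jaw":1},{"twist":[0,0,0],"offset":[0,0,-135],"jaw":1},{"twist":[0,0,0],"offset":[0,0,-170],"jaw":1},{"twist":[0,0,0],"offset":[0,0,-170],"jaw":1}]'; python3 - <<'E'
from h import *
go([.594,-.041,.18],89.2)
E
```

```text
clock: 11.6
tcp_pos: [0.6322, 0.2262, 0.0127]
orientation: [-0.002, 0.978, -0.21, 0.002]
wrist_force: [-0.7, 1.1, 6.8]
finger_gap: 0.053
clock: 12.2
tcp_pos: [0.6343, 0.2265, 0.1896]
orientation: [-0.004, 0.978, -0.21, 0.007]
wrist_force: [0.2, -0.3, -2.0]
finger_gap: 0.0526
offset [ 72.7 260.6   7.6] twist [ -1.15   0.66 156.6 ] q6 -2.5
offset [ 72.7 260.6   7.6] twist [ -0.47  -0.83 -23.39] q6 -2.5
```

```bash
python3 -m jog '[{"twist":[0,0,8],"offset":[6,22,0],"jaw":1},{"twist":[0,0,16],"offset":[12,44,0],"jaw":1},{"twist":[0,0,24],"offset":[18,66,0],"jaw":1},{"twist":[0,0,32],"offset":[24,88,0],"jaw":1},{"twist":[0,0,40],"offset":[30,110,0],"jaw":1},{"twist":[0,0,48],"offset":[36,132,0],"jaw":1},{"twist":[0,0,56],"offset":[42,154,0],"jaw":1},{"twist":[0,0,64],"offset":[48,176,0],"jaw":1},{"twist":[0,0,72],"offset":[54,198,0],"jaw":1},{"twist":[0,0,80],"offset":[60,220,0],"jaw":1},{"twist":[0,0,88],"offset":[66,240,0],"jaw":1},{"twist":[0,0,96],"offset":[73,260,0],"jaw":1}]'; python3 - <<'E'
from h import *
go([.594,-.041,.09],89.2)
E
```

```text
clock: 13.4
tcp_pos: [0.5932, -0.0413, 0.1862]
orientation: [0.007, -0.496, 0.868, -0.001]
wrist_force: [-0.0, 0.1, -2.1]
finger_gap: 0.0529
offset [ 0.5  0.3 96.2] twist [-0.11  0.86 60.27] q6 -1.25
offset [ 0.5  0.3 96.2] twist [  -1.     -0.13 -119.73] q6 -1.25
```

```bash
python3 -m jog '[{"twist":[0,0,8],"offset":[0,0,0],"jaw":1},{"twist":[0,0,16],"offset":[0,0,0],"jaw":1},{"twist":[0,0,24],"offset":[0,0,0],"jaw":1},{"twist":[0,0,32],"offset":[0,0,0],"jaw":1},{"twist":[0,0,40],"offset":[0,0,0],"jaw":1},{"twist":[0,0,48],"offset":[0,0,10],"jaw":1},{"twist":[0,0,56],"offset":[0,0,40],"jaw":1},{"twist":[-0.1,0.9,60.3],"offset":[0,0,70],"jaw":1},{"twist":[-0.1,0.9,60.3],"offset":[0,0,96],"jaw":1},{"twist":[-0.1,0.9,60.3],"offset":[0,0,96],"jaw":1},{"twist":[-0.1,0.9,60.3],"offset":[0,0,96],"jaw":1}]'
python3 - <<'E'
from h import *
import pickle
p=vision.camera_params("wrist"); im=vision.read_camera("wrist"); P,R,s=tcp(); pickle.dump((p,P,R.as_matrix()),open("w5.pkl","wb"))
cv2.imwrite("pics/w5.png",im[:,:,::-1]); print(P,s["wrist_force"],R.as_matrix().round(3))
cv2.imwrite("pics/w5c.png",cv2.resize(im[50:330,170:490,::-1],None,fx=2.1,fy=2.1,interpolation=cv2.INTER_CUBIC))
E
```

```text
clock: 14.5
tcp_pos: [0.5935, -0.0405, 0.0894]
orientation: [-0.001, 0.007, 1.0, 0.0]
wrist_force: [0.4, 0.0, -1.6]
finger_gap: 0.0527
[ 0.59465762 -0.04076172  0.0907052 ] [-0.02711848 -0.57202051 -1.13582456] [[-1.     0.014 -0.   ]
 [ 0.014  1.    -0.   ]
 [ 0.    -0.    -1.   ]]
```

View pics/w5c.png

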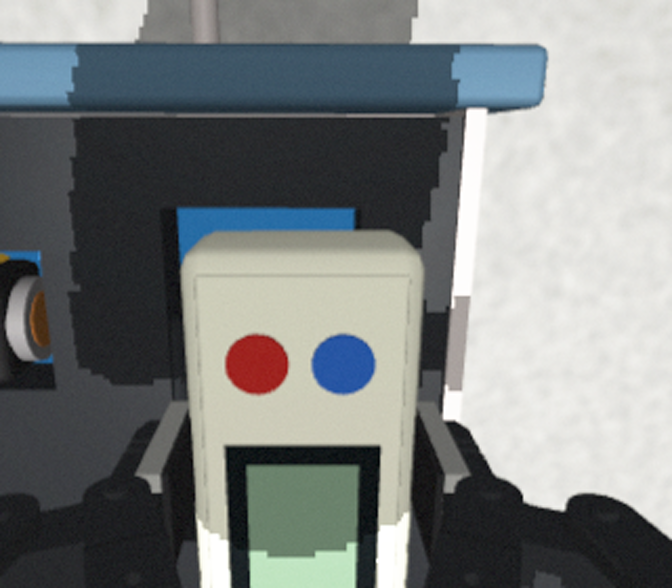

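Crop: cutout's blue floor cols 178–357, front edge row 208, whereas the part spans 183–423: cutout ~11 mm toward −y (earlier edge was the foam-top rim). Quantify.

```bash
python3 - <<'E'
from h import *
import pickle
p,P,R=pickle.load(open("w5.pkl","rb")); im=cv2.imread("pics/w5.png")
T=lambda X:(R.T@(X-P)*1000).round(1)
h=cv2.cvtColor(im,cv2.COLOR_BGR2HSV); m=cv2.inRange(h,(95,130,50),(118,255,255))
for r in range(147,170,3):
    f=np.flatnonzero(m[r,240:350])+240
    if len(f): print(r,f[0],f[-1],T(ray("w",(f[0]-.5,r),.034,p))[:2],T(ray("w",(f[-1]+.5,r),.034,p))[:2])
f=np.flatnonzero(m[130:180,290])+130; print("front row",f[0],T(ray("w",(290,f[0]-.5),.034,p)))
zt=P[2]-.0127+.034
w=cv2.inRange(h,(0,0,120),(60,80,255))
for r in (185,210,230):
    f=np.flatnonzero(w[r,250:376])+250; print("part",r,f[0],f[-1],T(ray("w",(f[0]-.5,r),zt-.004,p))[:2],T(ray("w",(f[-1]+.5,r),zt-.004,p))[:2])
for row,z in ((159,zt),(159,zt-.034),(164,zt)): print("part end",row,T(ray("w",(313,row),z,p)))
E
```

```text
150 254 339 [ 50.2 -42.8] [50.2 17.6]
153 254 339 [ 48.1 -42.9] [48.1 17.6]
156 254 338 [ 46. -43.] [46. 17.]
159 254 289 [ 43.9 -43.2] [ 43.9 -17.7]
162 255 266 [ 41.8 -42.6] [ 41.8 -34.1]
165 255 263 [ 39.6 -42.7] [ 39.6 -36.3]
168 255 260 [ 37.5 -42.9] [ 37.5 -38.6]
front row 149 [ 51.3 -17.1  56.7]
part 185 256 371 [ 43.2 -27.2] [43.2 25.8]
part 210 258 369 [ 31.1 -27. ] [31.1 25.6]
part 230 259 368 [ 21.  -27.1] [21.  25.7]
part end 159 [ 55.7  -0.9 -21.3]
part end 159 [50.5 -1.  12.7]
part end 164 [ 53.5  -0.9 -21.3]
```

```bash
python3 - <<'E'
from h import *
im=cv2.imread("pics/side0.png"); h=cv2.cvtColor(im,cv2.COLOR_BGR2HSV); m=cv2.inRange(h,(95,140,60),(118,255,255))
n,l,st,_=cv2.connectedComponentsWithStats(m)
for i in range(1,n):
    x,y,w,hh,a=st[i]
    if a>150 and 340<x<450 and y>220:
        q=np.argwhere(l==i)[:,::-1].astype(float)
        rim=np.array([ray("side",u,.058)[:2] for u in q]); fl=np.array([ray("side",u,.034)[:2] for u in q])
        # front (min x) by rim plane, back(max x) by floor plane, percentile-ish
        print((x,y,w,hh,a),"rim xmin",np.percentile(rim[:,0],[0,1,3]).round(4),"floor xmax",np.percentile(fl[:,0],[97,99,100]).round(4),"floor y",fl[:,1].min().round(4),fl[:,1].max().round(4),"rim y",rim[:,1].min().round(4),rim[:,1].max().round(4))
E
```

```text
(np.int32(348), np.int32(237), np.int32(37), np.int32(26), np.int32(481)) rim xmin [0.5331 0.5343 0.5368] floor xmax [0.6576 0.6656 0.6701] floor y -0.0695 -0.0222 rim y -0.0815 -0.0352
(np.int32(368), np.int32(270), np.int32(57), np.int32(39), np.int32(781)) rim xmin [0.5431 0.5444 0.5457] floor xmax [0.6609 0.6654 0.6677] floor y -0.2426 -0.1171 rim y -0.2508 -0.1281
```

```bash
python3 -m jog '[{"twist":[0,0,0],"offset":[1,-12,0],"jaw":1},{"twist":[0,0,0],"offset":[1,-12,8],"jaw":1},{"twist":[0,0,0],"offset":[1,-12,14],"jaw":1},{"twist":[0,0,0],"offset":[1,-12,15],"jaw":1},{"twist":[0,0,0],"offset":[1,-12,15],"jaw":1}]'
python3 - <<'E'
from h import *
import pickle
p=vision.camera_params("wrist"); im=vision.read_camera("wrist"); P,R,s=tcp(); pickle.dump((p,P,R.as_matrix()),open("w6.pkl","wb"))
cv2.imwrite("pics/w6.png",im[:,:,::-1]); print(P,s["wrist_force"])
cv2.imwrite("pics/w6c.png",cv2.resize(im[100:300,215:415,::-1],None,fx=3,fy=3,interpolation=cv2.INTER_CUBIC))
T=lambda X:(R.as_matrix().T@(X-P)*1000).round(1)
h=cv2.cvtColor(im,cv2.COLOR_RGB2HSV); m=cv2.inRange(h,(95,130,50),(118,255,255))
for r in range(140,180,2):
    f=np.flatnonzero(m[r,240:390])+240
    if len(f): print(r,f[0],f[-1],T(ray("w",(f[0]-.5,r),.034,p))[:2],T(ray("w",(f[-1]+.5,r),.034,p))[:2],"rim",T(ray("w",(313,r),.058,p))[0],"partbot",T(ray("w",(313,r),P[2]-.0087,p))[0])
E
```

```text
clock: 15.05
tcp_pos: [0.5931, -0.0527, 0.0753]
orientation: [-0.001, 0.007, 1.0, -0.0]
wrist_force: [0.3, 0.5, -2.4]
finger_gap: 0.0528
[ 0.59327337 -0.05264227  0.07556226] [ 0.31839506 -0.57943444 -1.97146126]
152 268 358 [ 49.6 -31. ] [49.6 28.5] rim 52.7 partbot 53.8
154 268 359 [ 48.3 -31. ] [48.3 29.2] rim 51.5 partbot 52.7
156 268 359 [ 47.  -31.1] [47.  29.2] rim 50.4 partbot 51.7
158 269 359 [ 45.7 -30.5] [45.7 29.3] rim 49.3 partbot 50.6
160 268 359 [ 44.3 -31.2] [44.3 29.4] rim 48.1 partbot 49.5
```

View pics/w6c.png

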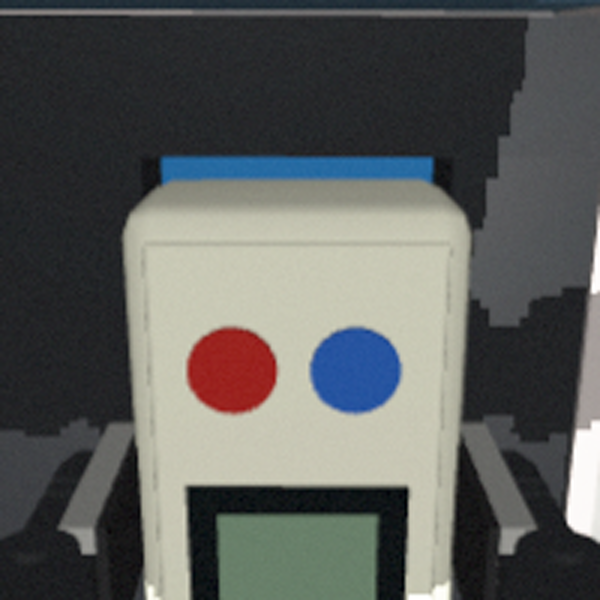

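Crop: part centred laterally over the cutout (blue 160–433 vs part 125–470), front gap ≈3.3 mm (wanted 2.5). Shift 0.8 mm and go in.

```bash
python3 -m jog '[{"twist":[0,0,0],"offset":[0.8,0,4],"jaw":1},{"twist":[0,0,0],"offset":[0.8,0,7],"jaw":1},{"twist":[0,0,0],"offset":[0.8,0,9],"jaw":1},{"twist":[0,0,0],"offset":[0.8,0,11],"jaw":1},{"twist":[0,0,0],"offset":[0.8,0,12],"jaw":1},{"twist":[0,0,0],"offset":[0.8,0,12],"jaw":1}]'; python3 -m jog '[{"twist":[0,0,0],"offset":[0,0,1],"jaw":1},{"twist":[0,0,0],"offset":[0,0,2],"jaw":1},{"twist":[0,0,0],"offset":[0,0,2.5],"jaw":1},{"twist":[0,0,0],"offset":[0,0,2.5],"jaw":1}]'
```

```text
clock: 15.7
tcp_pos: [0.5925, -0.0528, 0.0635]
orientation: [-0.0, 0.007, 1.0, -0.0]
wrist_force: [-0.1, -1.2, -2.1]
finger_gap: 0.0526
clock: 16.1
tcp_pos: [0.5929, -0.0529, 0.0616]
orientation: [0.0, 0.007, 1.0, -0.0]
wrist_force: [-0.8, -0.3, 3.0]
finger_gap: 0.0526
```

```bash
python3 -m jog '[{"twist":[0,0,0],"offset":[0,0,1],"jaw":1},{"twist":[0,0,0],"offset":[0,0,2],"jaw":1},{"twist":[0,0,0],"offset":[0,0,2],"jaw":1},{"twist":[0,0,0],"offset":[0,0,0],"jaw":0.4},{"twist":[0,0,0],"offset":[0,0,0],"jaw":0},{"twist":[0,0,0],"offset":[0,0,0],"jaw":-0.4},{"twist":[0,0,0],"offset":[0,0,-20],"jaw":-0.5},{"twist":[0,0,0],"offset":[0,0,-50],"jaw":-0.5},{"twist":[0,0,0],"offset":[-1.5,0,-50],"jaw":1},{"twist":[0,0,0],"offset":[-1.5,0,-50],"jaw":1},{"twist":[0,0,0],"offset":[-1.5,0,-50],"jaw":1},{"twist":[0,0,0],"offset":[-1.5,0,-50],"jaw":1}]'; python3 -m jog '[{"twist":[0,0,0],"offset":[0,0,0],"jaw":1},{"twist":[0,0,0],"offset":[0,0,20],"jaw":1},{"twist":[0,0,0],"offset":[0,0,28],"jaw":1},{"twist":[0,0,0],"offset":[0,0,32],"jaw":1},{"twist":[0,0,0],"offset":[0,0,35],"jaw":1},{"twist":[0,0,0],"offset":[0,0,38],"jaw":1},{"twist":[0,0,0],"offset":[0,0,41],"jaw":1},{"twist":[0,0,0],"offset":[0,0,43],"jaw":1},{"twist":[0,0,0],"offset":[0,0,44],"jaw":1},{"twist":[0,0,0],"offset":[0,0,45],"jaw":1},{"twist":[0,0,0],"offset":[0,0,45],"jaw":1}]'
```

```text
clock: 17.3
tcp_pos: [0.5934, -0.0526, 0.1103]
orientation: [-0.001, 0.007, 1.0, -0.0]
wrist_force: [-0.9, -0.1, -0.0]
finger_gap: 0.0056
clock: 18.4
tcp_pos: [0.5954, -0.0526, 0.068]
orientation: [0.002, 0.007, 1.0, -0.0]
wrist_force: [-1.8, 2.5, 14.6]
finger_gap: -0.0
```

```bash
python3 -m jog '[{"twist":[0,0,0],"offset":[0,0,2],"jaw":1},{"twist":[0,0,0],"offset":[0,0,2.5],"jaw":1},{"twist":[0,0,0],"offset":[0,0,2.5],"jaw":1}]'; python3 -m jog '[{"twist":[0,0,0],"offset":[0,0,-45],"jaw":1},{"twist":[0,0,0],"offset":[0,0,-90],"jaw":1},{"twist":[0,0,0],"offset":[30,-15,-130],"jaw":1},{"twist":[0,0,0],"offset":[65,-35,-150],"jaw":1},{"twist":[0,0,0],"offset":[105,-55,-165],"jaw":1},{"twist":[0,0,0],"offset":[140,-76,-180],"jaw":1},{"twist":[0,0,0],"offset":[160,-76,-180],"jaw":1},{"twist":[0,0,0],"offset":[160,-76,-180],"jaw":1}]'
python3 - <<'E'
from h import *
import pickle
p=vision.camera_params("wrist"); im=vision.read_camera("wrist"); P,R,s=tcp(); pickle.dump((p,P,R.as_matrix()),open("w7.pkl","wb"))
im2=vision.read_camera("side"); print(P,s["joint_pos"].round(2))
a=cv2.resize(im[:,:,::-1],(480,300)); b=cv2.resize(im2[200:340,310:460,::-1],(321,300)); cv2.imwrite("pics/w7.png",np.hstack([a,b])[:,:800])
cv2.imwrite("pics/w7f.png",im[:,:,::-1])
go([.430,-.129,.026],90)
E
```

```text
clock: 18.7
tcp_pos: [0.597, -0.0527, 0.068]
orientation: [0.004, 0.007, 1.0, -0.0]
wrist_force: [-1.4, 1.6, 13.9]
finger_gap: 0.0002
clock: 19.5
tcp_pos: [0.4326, -0.1265, 0.2474]
orientation: [0.004, 0.008, 1.0, -0.001]
wrist_force: [0.2, 0.1, 0.8]
finger_gap: 0.0003
[ 0.43406646 -0.12654287  0.24706921] [-0.46  0.06 -0.22  1.28  0.   -0.45]
offset [  6.7  -2.4 220.8] twist [-0.06  0.47 -0.83] q6 -0.45
offset [  6.7  -2.4 220.8] twist [7.4000e-01 1.0000e-01 1.7917e+02] q6 -0.45
```

View pics/w7.png

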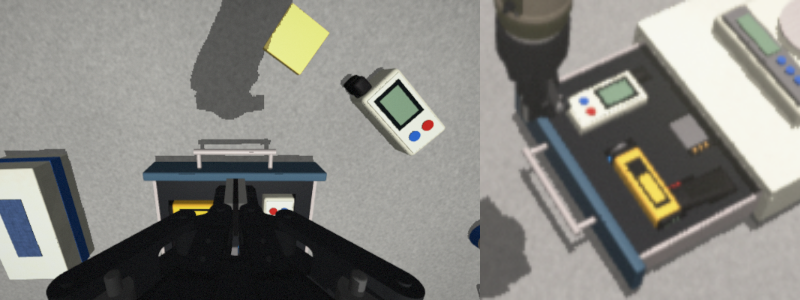

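Both parts sit flush in the foam (side view at right: logger level at upper left, thermometer in the L); the handle lies clear before the front. Now down before the handle.

```bash
python3 -m jog '[{"twist":[0,0.5,-0.8],"offset":[7,-2,40],"jaw":1},{"twist":[0,0.5,-0.8],"offset":[7,-2,85],"jaw":1},{"twist":[0,0.5,-0.8],"offset":[7,-2,130],"jaw":1},{"twist":[0,0.5,-0.8],"offset":[7,-2,170],"jaw":1},{"twist":[0,0.5,-0.8],"offset":[7,-2,200],"jaw":1},{"twist":[0,0.5,-0.8],"offset":[7,-2,220],"jaw":1},{"twist":[0,0.5,-0.8],"offset":[7,-2,220],"jaw":1}]'; python3 -m jog '[{"twist":[0,0,0],"offset":[-10,0,0],"jaw":1},{"twist":[0,0,0],"offset":[-22,0,0],"jaw":1},{"twist":[0,0,0],"offset":[-34,0,0],"jaw":1},{"twist":[0,0,0],"offset":[-46,0,0],"jaw":1},{"twist":[0,0,0],"offset":[-58,0,0],"jaw":1},{"twist":[0,0,0],"offset":[-70,0,0],"jaw":1},{"twist":[0,0,0],"offset":[-82,0,0],"jaw":1},{"twist":[0,0,0],"offset":[-94,0,0],"jaw":1},{"twist":[0,0,0],"offset":[-106,0,0],"jaw":1},{"twist":[0,0,0],"offset":[-118,0,0],"jaw":1}]'
```

```text
clock: 20.3
tcp_pos: [0.4281, -0.127, 0.0234]
orientation: [-0.003, -0.0, 1.0, 0.001]
wrist_force: [-0.5, 0.8, -0.2]
finger_gap: -0.0004
clock: 21.3
tcp_pos: [0.5471, -0.1269, 0.0227]
orientation: [-0.003, -0.0, 1.0, 0.001]
wrist_force: [-2.8, -1.6, 2.3]
finger_gap: -0.0001
```

```bash
python3 -m jog '[{"twist":[0,0,0],"offset":[-12,0,0],"jaw":1},{"twist":[0,0,0],"offset":[-24,0,0],"jaw":1},{"twist":[0,0,0],"offset":[-36,0,0],"jaw":1},{"twist":[0,0,0],"offset":[-46,0,0],"jaw":1},{"twist":[0,0,0],"offset":[-56,0,0],"jaw":1},{"twist":[0,0,0],"offset":[-65,0,0],"jaw":1},{"twist":[0,0,0],"offset":[-73,0,0],"jaw":1},{"twist":[0,0,0],"offset":[-79,0,0],"jaw":1},{"twist":[0,0,0],"offset":[-79,0,0],"jaw":1}]'; python3 -m jog '[{"twist":[0,0,0],"offset":[-4,0,0],"jaw":1},{"twist":[0,0,0],"offset":[-8,0,0],"jaw":1},{"twist":[0,0,0],"offset":[-12,0,0],"jaw":1},{"twist":[0,0,0],"offset":[-12,0,0],"jaw":1}]'
```

```text
clock: 22.2
tcp_pos: [0.6275, -0.1266, 0.0222]
orientation: [-0.002, -0.001, 1.0, 0.001]
wrist_force: [0.5, 0.1, 0.5]
finger_gap: 0.0002
clock: 22.6
tcp_pos: [0.6356, -0.1263, 0.0218]
orientation: [-0.006, -0.0, 1.0, 0.001]
wrist_force: [-12.2, -1.9, 7.5]
finger_gap: 0.0003
```

```bash
python3 -m jog '[{"twist":[0,0,0],"offset":[-3,0,0],"jaw":1},{"twist":[0,0,0],"offset":[-5,0,0],"jaw":1},{"twist":[0,0,0],"offset":[-5,0,0],"jaw":1}]'; python3 -m jog '[{"twist":[0,0,0],"offset":[30,0,0],"jaw":1},{"twist":[0,0,0],"offset":[60,0,-40],"jaw":1},{"twist":[0,0,0],"offset":[80,0,-85],"jaw":1},{"twist":[0,0,0],"offset":[100,40,-125],"jaw":1},{"twist":[0,0,0],"offset":[130,80,-160],"jaw":1},{"twist":[0,0,0],"offset":[160,120,-180],"jaw":1},{"twist":[0,0,0],"offset":[180,160,-190],"jaw":1},{"twist":[0,0,0],"offset":[180,200,-190],"jaw":1},{"twist":[0,0,0],"offset":[180,200,-190],"jaw":1}]'
python3 - <<'E'
from h import *
im=vision.read_camera("side"); cv2.imwrite("pics/side1.png",cv2.resize(im[90:380,190:560,::-1],None,fx=2,fy=2,interpolation=cv2.INTER_CUBIC))
E
```

```text
clock: 22.9
tcp_pos: [0.6355, -0.1263, 0.0218]
orientation: [-0.011, 0.0, 1.0, 0.001]
wrist_force: [-16.2, -2.2, 11.5]
finger_gap: -0.0
clock: 23.8
tcp_pos: [0.4594, 0.0775, 0.2182]
orientation: [-0.009, -0.003, 1.0, 0.002]
wrist_force: [1.1, 0.4, -0.4]
finger_gap: -0.0003
```

View pics/side1.png

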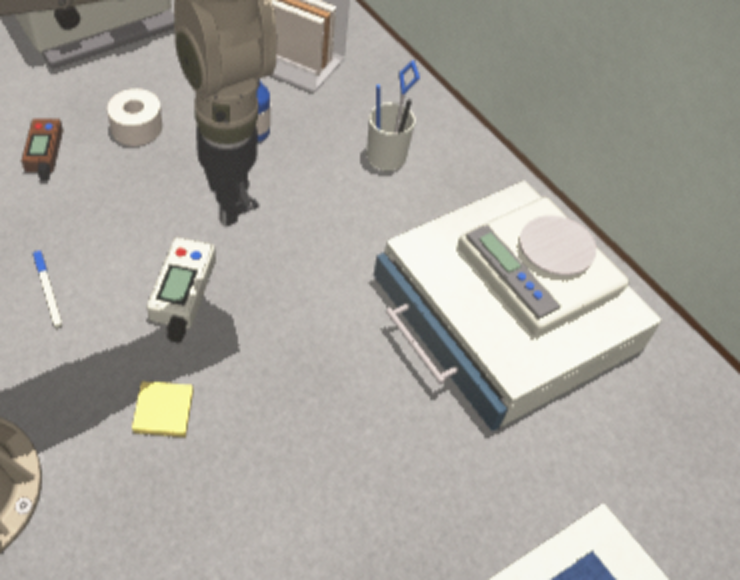

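Picture: drawer front sits tight against the cabinet, bottle and roll standing in place, robot clear of everything.

```bash
python3 - <<'E'
from workcell import order
print(order.hand_in())
E
```

```text
the job is handed in; nothing more can be done
None
```

I put the thermometer and the logger in their cutouts, pressed both home while the drawer was still open, pushed the drawer shut and handed the job in at about 24 s of the 72 s.

**Checks that passed**
- **Parts home:** each press stopped with the TCP at z = 0.068 m, which is exactly 10 mm proud of the foam. The press force was 18 N for the thermometer and 14 N for the logger.
- **Drawer shut:** it moved about 0.19 m and then would not move further under 16 N. Nothing struck the cabinet on the way, and the last picture shows the front tight against it.
- **Bystanders and robot:** the bottle and the label roll stand where they were. The robot was clear of everything at hand-in.

**Checks that disagreed or were not made**
- **Logger cutout, sideways:** my first estimate was 12 mm off, because I took the foam's rim for the edge of the floor. The close look over the cutout corrected it.
- **Logger cutout, front to back:** two estimates differed by about 4 mm, so I went by the gap seen in the wrist image, and the logger went in without resistance.
- **Logger press:** I commanded a further 2.5 mm as a check. The height stayed the same, but the force did not rise.
- **Drawer opening:** I did not read the drawer joint directly, so "shut" rests on the hard stop and the picture.

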